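Weigh the press yoke on the spring scale

TASK

Weigh the open yoke casting: hang it by its crossbar in the hook of the spring scale, easing the load on so gradually that when you let go the hook neither drops nor jumps, and never pulling the scale beyond its range. Once the yoke hangs free and still, slide the scale's marker down until it is level with the pointer, and leave it there with the yoke hanging still. Leave everything else on the bench where it is.

Things in the scene. Friction and masses are not known exactly. Their poses are not given: they have to be found in the camera images.
- yoke: The open casting to weigh, loose, upright, dark iron: foot 50 (x) x 80 (y) x 16 mm, uprights 14 x 12 mm at y = +-32 mm, a round crossbar along y joining them, above it a square shank 18 x 18 mm, z = 87 to 141 mm, to be gripped. Below the crossbar an open window through x, 52 wide, z = 16 to 75 mm. Origin: centre of the underside, z up. Weight unknown, within the scale's range.
- yoke_bar (a point): Middle of the yoke's crossbar, on its centreline, 81 mm above the foot's underside. The crossbar is 12 mm thick and falls 5 mm from here to each upright. The centre of mass is about 45 mm below; the yoke is the same from either side, so it may hang either way round.
- scale: The spring scale, fixed: grey base 170 x 150 x 20 mm, aluminium column 36 x 30 mm up to z = 266 mm. Origin: on the column's axis at the bench. The hook arm reaches from the column along the scale's own -x, at z = 240 mm unloaded; pointer and marker run on the column's white graduated face, its own -y side.
- scale_hook (a joint): Travel of the sprung hook with its pointer, m, 0 unloaded, growing downwards; about 120 N/m (0.12 N per mm). The scale's range ends at 0.080 (9.6 N), the stop is at 0.085; lightly damped.
- hook_seat (a point): Where point yoke_bar lies when home; moves with the hook, 8 mm round bar in the scale's x-z plane: level arm on the column's side (axis 5 mm above this point, ends 22 mm away), V dip to 17 mm below it, turned-up tip 18 to 31 mm out along the scale's -x, top 21 mm above it. Column axis 105 mm along +x. Thread the tip through the window, with the yoke's y along the scale's y.
- pointer (a point): Tip of the thin dark pointer that rides with the hook, on the scale's white face; 240 mm above the bench when unloaded.
- marker (a joint): Travel of the recording marker, m, 0 at the top (level with the unloaded pointer), growing downwards to 0.09; stays where left, about 3 N of friction.
- marker_edge (a point): Reading edge of the marker: to be level with the pointer.
- marker_top (a point): Where to push: on the top face of the marker's steel tab, 80 mm from the column's axis. The tab is 22 mm wide (scale's x), 12 mm thick and stands out 98 mm from the column's axis along the scale's own -y; 6 mm above the marker's edge. Nothing stands above it; it can be pushed down from above or pinched.
- solid_bracket: Another casting, not to be weighed: same foot, shank and height as the yoke but a solid web without a window. Origin: centre of its underside. Leave alone.
- brayer: Hand ink roller lying on the bench, 170 mm long, 44 mm high; origin under the roller. Leave alone.
- ink_tin: Tin, 72 mm across, 60 mm high, origin under its centre. Leave alone.
- lino_block: Dark block 110 x 90 x 12 mm, origin under its centre. Leave alone.
- palette_knife: Palette knife lying flat. Leave alone.
- bearing_ring: Brass ring, 56 mm across, 16 mm high, origin under its centre. Leave alone.
- lead_weight: Round weight 40 mm across, 35 mm high, origin under its centre. Leave alone.
Things that resemble listed ones, but are neither listed nor needed, are in the scene too. What is shaped like the yoke but turquoise or yellow is not meant.

How it is judged:
By the outcome, as a careful person would: the job done as asked, in the order asked, and still so for the second after the job is handed in, with the robot touching nothing.
It also fails if it takes over 72 s, if anything falls off the work surface, if the arm or the gripper's body presses on something with over 40 N, if the wrist force passes 120 N, or if a joint passes its speed limit or range.

ROBOT

A 6-joint arm with a two-finger parallel gripper is mounted at the origin on the work surface. World frame = base frame: x ahead of the robot, y to its left, z up, the work surface at z = 0. Lengths are in mm, angles in rad, forces in N, time in s.
With the tool pointing down it reaches from about 275 to 750 mm from the base axis. Payload 10.2 kg.
Tool frame: the origin (TCP) lies where the fingers leave the gripper's body, on its centre line; the fingertips stand 73 mm ahead of it and the grasp point (between the pads) lies 54 mm ahead of it; z points along the fingers, y is the line along which they close (so a half turn about z gives the same grasp; the last joint's range is limited). The gripper opens to 85 mm and grips with 20 to 120 N. Pads are 22 mm wide; open, the fingers measure 114 mm over their backs; the gripper's body (76 mm by 85 mm) begins 54 mm behind the grasp point. The pads swing forward as they close: fully open they stand 13 mm farther back than shut.
Start: joints at [1.025, 0.313, 1.498, -0, 1.331, -0.223], TCP at [166.555, 497.887, 303.894] pointing down, gripper open.
Joint ranges: [-2.94, 2.94], [-0.97, 2.17], [0.19, 2.56], [-1.23, 4.37], [0.02, 3.11], [-2.88, 2.88]. Speed limits (rad/s): [2.39, 2.39, 3.01, 3.14, 3.14, 3.14].

INTERFACE

Orientations are given as a unit quaternion [w, x, y, z].
In Python, from rig import ctrl gives the robot as it stands.
- The arm moves only by the shell command python3 -m creep 'ROWS' [OPENING] [FORCE]. ROWS is JSON, a list that holds one entry, the list of rows, each a list of 6 numbers: the shift along the world's x, y, z in units of 25 mm (1.0 is 25 mm), then the turn, a rotation vector about the world's x, y, z in units of 5 degrees (1.0 is 5 degrees). In form: [[[x, y, z, ax, ay, az], ...]]. A call has 1 to 20 rows; each row is the pose to reach, as a shift and turn from the pose commanded when the call began; what a row does not reach only later rows make up. A row lasts 1/12 s, in which the tool goes at most 41.7 mm and 7.16 degrees, less where a joint would pass 70% of its speed; a pose out of reach is approached as far as the arm can. A call with a gripper value outside its range is refused whole. OPENING is the finger opening in mm, from 0 to 85.4, set as the call begins (- or left out, the last holds). The fingers move at their own pace and stop on an object; FORCE is the grip in N (left out, the last holds). Time passes only in rows, so rows that repeat a pose let the fingers close. It gives the time, the measured TCP pose, the force, the opening and the grip force at its end, in the units of the state.
- ctrl.sense(): the state, without advancing time (a new reading comes with each control period).
- ctrl.capture(name): name is "scene" or "top" or "wrist"; returns a dict with "image" (420x560x3 uint8, red, green, blue), "fx", "fy", "cx", "cy" (pixels), "R" (3x3) and "t" (3): a world point X has camera coordinates R X + t. Camera axes: x right, y down, z forward; pixel columns grow to the right and rows downward; lengths in mm; the calibration is good to about 2 mm. A picture is of the moment at which its call begins. There is no depth.
- ctrl.finish_job(): hands the job in; it is judged then, once.
The state is a dict: "time_s": time; "joints": joint angles; "dq": joint speeds; "tau": joint torques, N m; "eef_pos": TCP position; "ee_rot": TCP orientation; "force": force on the tool from outside, world axes, zero at the start; "wrist_torque": the same for the moment, N m; "grip_width": opening from 0.0 (shut) to 1.0 (fully open); "grip_force": force on a finger pad.
Only numpy, scipy, OpenCV 4.12 (cv2) and the standard library are available. Lean on these libraries where they do the work, as an engineer would, in place of code of your own. Each camera call takes 0.05 s, during which the arm holds its last target. There are 200 camera calls.

## Working session

There is one attempt and no reset: what is moved stays moved. The work goes in short steps, Python scripts to look and compute and a shell command to move; the robot and the scene stay as the last step left them, time stands still between calls to the robot, and variables do not carry over. Pictures are saved under pics/ and viewed, at most 13 in all, crops included, and the job is handed in when it is done.

```bash
ls; mkdir -p pics; cat > h.py <<'E'
import numpy as np,cv2,json
from rig import ctrl
def cap(n,f):
    c=ctrl.capture(n); cv2.imwrite('pics/'+f+'.png',cv2.cvtColor(c['image'],cv2.COLOR_RGB2BGR))
    np.savez('pics/'+f+'.npz',**{k:np.array(c[k]) for k in c}); return c
def ld(f): return np.load('pics/'+f+'.npz')
def onz(f,u,v,z):
    c=ld(f);d=np.array([(u-c['cx'])/c['fx'],(v-c['cy'])/c['fy'],1.]);R=c['R'];o=-R.T@c['t'];d=R.T@d
    return (o+d*(z-o[2])/d[2]).round(1)
def proj(f,X):
    c=ld(f);p=c['R']@np.array(X,float)+c['t'];return np.array([c['fx']*p[0]/p[2]+c['cx'],c['fy']*p[1]/p[2]+c['cy']]).round(1)
def tri(obs):
    A=np.zeros((3,3));b=np.zeros(3)
    for f,u,v in obs:
        c=ld(f);R=c['R'];o=-R.T@c['t'];d=R.T@np.array([(u-c['cx'])/c['fx'],(v-c['cy'])/c['fy'],1.]);d/=np.linalg.norm(d)
        M=np.eye(3)-np.outer(d,d);A+=M;b+=M@o
    return np.linalg.solve(A,b).round(1)
def crop(f,u0,v0,u1,v1,k,o): 
    im=cv2.imread('pics/'+f+'.png')[v0:v1,u0:u1]; cv2.imwrite('pics/'+o+'.png',cv2.resize(im,None,fx=k,fy=k,interpolation=cv2.INTER_CUBIC))
E
python3 - <<'E'
from h import *
a=cap('scene','s0');b=cap('top','t0')
for c in(a,b): print(-c['R'].T@c['t'],c['fx'],c['R'].round(2).tolist())
s=ctrl.sense();print(s['eef_pos'],s['ee_rot'],s['force'],s['time_s'])
E
```

```text
pics
[ 998.50479473 -758.54440736  998.61441207] 537.2502375828118 [[0.83, 0.55, 0.01], [0.39, -0.57, -0.72], [-0.4, 0.6, -0.69]]
[ 433.13809869  -59.96574848 1163.42622853] 423.4057600873643 [[-0.03, -1.0, -0.02], [-0.99, 0.03, -0.1], [0.1, 0.02, -0.99]]
[166.47676539 497.7571202  303.37877161] [-2.09346612e-04  1.60699469e-01  9.87003214e-01 -5.41541783e-04] [-0.72763786  0.19166115  0.74137162] 0.1
```

View pics/s0.png

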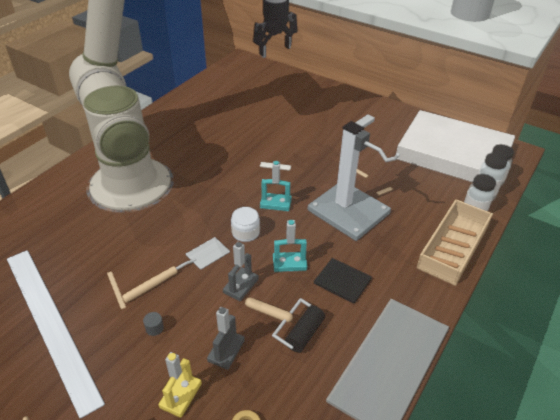

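View pics/t0.png

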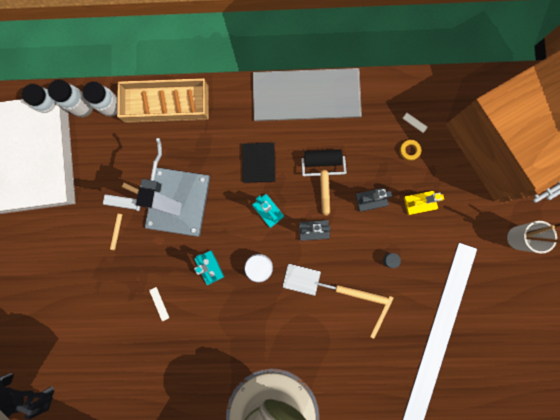

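```bash
python3 - <<'E'
from h import *
def g(f,u0,v0,w,h,k):
    im=cv2.imread('pics/'+f+'.png')[v0:v0+h,u0:u0+w]; return cv2.resize(im,None,fx=k,fy=k,interpolation=cv2.INTER_CUBIC)
# left: scene castings 200..270 x 230..370 ; scale 310..410 x 100..240
A=g('s0',200,232,70,140,4); B=g('s0',300,105,110,140,4)
cv2.imwrite('pics/c1.png',np.hstack([A,B]))
C=g('t0',290,170,110,80,3.6);D=g('t0',95,130,110,110,3.6)
D=D[:396];C=cv2.copyMakeBorder(C,0,D.shape[0]-C.shape[0],0,0,0);cv2.imwrite('pics/c2.png',np.hstack([C,D]))
E
```

```text
(no output)
```

View pics/c1.png

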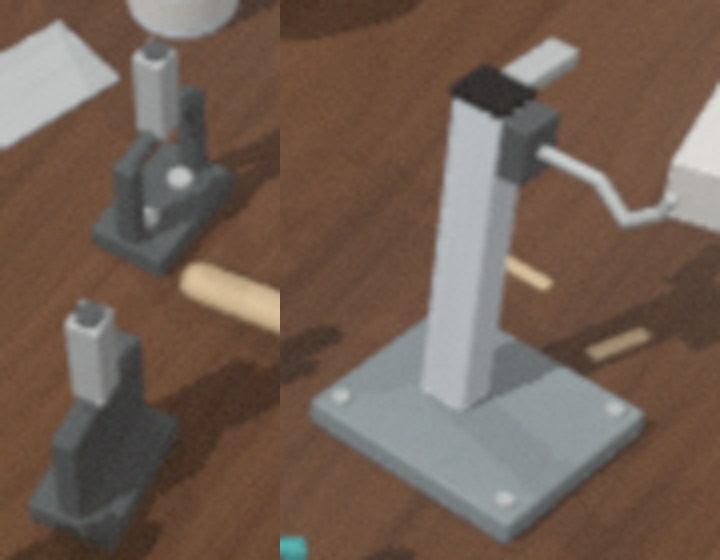

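View pics/c2.png

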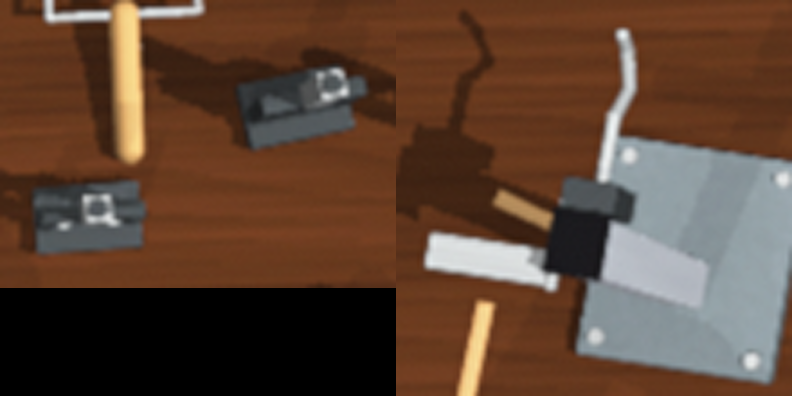

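```bash
python3 - <<'E'
from h import *
C=lambda u,v:('t0',290+u/3.6,170+v/3.6); D=lambda u,v:('t0',95+(u-396)/3.6,130+v/3.6)
S=lambda u,v:('s0',200+u/4,232+v/4); T=lambda u,v:('s0',300+(u-280)/4,105+v/4)
print('yoke top',tri([C(97,207),S(155,45)]),onz(*C(97,207),141),onz(*S(155,45),141))
a,b=onz(*C(37,253),16),onz(*C(142,246),16);print(a,b,np.degrees(np.arctan2(*(a-b)[[1,0]])))
a,b=onz(*S(163,270),0),onz(*S(233,185),16);print(a,b,np.degrees(np.arctan2(*(a-b)[[1,0]])))
print('cap',tri([D(578,243),T(494,90)]),onz(*D(578,243),266),onz(*T(494,90),266))
B=[onz(*D(*p),21) for p in((630,155),(783,178),(751,360),(596,336))];print(B,sum(B)/4)
B=[onz(*T(*p),21) for p in((341,396),(505,498),(616,409))];print(B,(B[0]+B[2])/2)
for n,p,q in(('tip',(622,35),(670,200)),('V',(631,88),(627,218)),('kink',(612,118),(598,182)),('tabend',(430,250),(565,48))): print(n,tri([D(*p),T(*q)]))
print(ctrl.sense()['time_s'])
E
```

```text
yoke top [ 486.  -127.5  146. ] [ 485.4 -128.5  141. ] [ 483.8 -123.2  141. ]
[458.7 -90.7  16. ] [ 461.6 -169.4   16. ] 92.11032550111902
[ 510.  -160.7    0. ] [514.9 -96.6  16. ] -94.37136306190855
cap [556.4 247.1 263.4] [554.8 245.2 266. ] [558.9 245.  266. ]
[array([654.6, 288.7,  21. ]), array([632.9, 171.5,  21. ]), array([495. , 197.2,  21. ]), array([516.7, 314.7,  21. ])] [574.8   243.025  21.   ]
[array([496. , 199.1,  21. ]), array([633.4, 174.2,  21. ]), array([656. , 291.7,  21. ])] [576.  245.4  21. ]
tip [685.3 223.5 251. ]
V [659.5 227.1 224.2]
kink [636.7 234.3 236.9]
tabend [558.  346.7 239.8]
0.1
```

The yoke is the dark casting with a window, at scene (240,270) and top (317,228). The lower dark casting has a solid web. The scale column is at about (556,245), with its hook pointing along +x and turned about -10.5°, and the V at (660,227).

```bash
R='[12.4,-25,1.4,0,0,3.7]'; python3 -m creep '[[[12.4,-25,1.4,0,0,3.7],[12.4,-25,1.4,0,0,3.7],[12.4,-25,1.4,0,0,3.7],[12.4,-25,1.4,0,0,3.7],[12.4,-25,1.4,0,0,3.7],[12.4,-25,1.4,0,0,3.7],[12.4,-25,1.4,0,0,3.7],[12.4,-25,1.4,0,0,3.7],[12.4,-25,1.4,0,0,3.7],[12.4,-25,1.4,0,0,3.7],[12.4,-25,1.4,0,0,3.7],[12.4,-25,1.4,0,0,3.7],[12.4,-25,1.4,0,0,3.7],[12.4,-25,1.4,0,0,3.7],[12.4,-25,1.4,0,0,3.7],[12.4,-25,1.4,0,0,3.7],[12.4,-25,1.4,0,0,3.7],[12.4,-25,1.4,0,0,3.7],[12.4,-25,1.4,0,0,3.7],[12.4,-25,1.4,0,0,3.7]]]' 85
python3 - <<'E'
from h import *
c=cap('wrist','w1');print(-c['R'].T@c['t'],c['R'].round(2).tolist(),c['fx'])
s=ctrl.sense();print(s['eef_pos'],s['ee_rot'],s['force'],s['joints'])
print(proj('w1',[485,-127,141]),proj('w1',[485,-127,0]))
E
```

```text
time_s: 1.77
eef_pos: [476.3, -126.7, 338.5]
ee_rot: [-0.0, -0.0, 1.0, 0.0]
force: [0.1, -0.2, -0.6]
grip_width: 0.99
grip_force: 0.0
[ 397.06887899 -126.6646881   409.59635826] [[-0.0, 1.0, 0.0], [0.95, -0.0, 0.31], [0.31, 0.0, -0.95]] 370.05490425760985
[ 476.20980218 -126.21719703  338.7756106 ] [-2.47167032e-04 -4.34061855e-04  9.99999848e-01  2.33473761e-04] [0.3616566  1.41873127 0.00329513] [-4.97473093e-01  2.16860804e-01  1.53109942e+00  1.76913355e-04
  1.39428975e+00 -2.06916867e+00]
[281.5 213.6] [281.6 174.6]
```

View pics/w1.png

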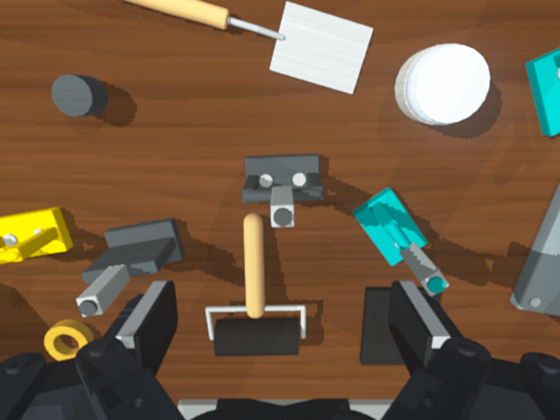

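```bash
python3 - <<'E'
from h import *
print(onz('w1',283,216,141),onz('w1',245,157,16),onz('w1',320,154,16))
E
```

```text
[ 486.9 -125.9  141. ] [ 462.4 -166.    16. ] [459.2 -86.2  16. ]
```

```bash
python3 -m creep '[[[0.39,0.05,-1,0,0,0.46],[0.39,0.05,-2.2,0,0,0.46],[0.39,0.05,-3.4,0,0,0.46],[0.39,0.05,-4.6,0,0,0.46],[0.39,0.05,-5.6,0,0,0.46],[0.39,0.05,-6.2,0,0,0.46],[0.39,0.05,-6.36,0,0,0.46],[0.39,0.05,-6.36,0,0,0.46]]]' 85
python3 -m creep '[[[0,0,0,0,0,0],[0,0,0,0,0,0],[0,0,0,0,0,0],[0,0,0,0,0,0],[0,0,0,0,0,0],[0,0,0,0,0,0],[0,0,0,0,0,0],[0,0,0,0,0,0],[0,0,0,0,0,0],[0,0,0,0,0,0]]]' 10 60
python3 - <<'E'
from h import *
s=ctrl.sense();print(s['eef_pos'],s['force'],s['wrist_torque'],s['grip_width'])
E
```

```text
time_s: 2.48
eef_pos: [486.0, -124.9, 179.7]
ee_rot: [-0.001, -0.021, 1.0, 0.0]
force: [0.2, -0.2, 1.0]
grip_width: 0.997
grip_force: 0.0
time_s: 3.32
eef_pos: [486.5, -126.2, 180.3]
ee_rot: [0.0, -0.02, 1.0, -0.0]
force: [-1.0, -3.1, 5.9]
grip_width: 0.2
grip_force: 59.5
[ 486.49883316 -126.24322401  180.31270364] [-0.96261191 -3.0850872   5.89611855] [-0.55463246  0.21898605  0.02428935] 0.20005200156383046
```

```bash
python3 -m creep '[[[0,0,0.4,0,0,0],[0,0,1.4,0,0,0],[0,0,2.8,0,0,0],[0,0,4.2,0,0,0],[0,0,5.6,0,0,0],[0,0,6.8,0,0,0],[0,0,7.56,0,0,0],[0,0,7.56,0,0,0],[0,0,7.56,0,0,0]]]'
python3 -m creep '[[[1.2,1.4,0,0,0,-0.4],[2.4,2.7,0,0,0,-0.8],[3.6,4.0,0,0,0,-1.2],[4.8,5.4,0,0,0,-1.6],[6.0,6.8,0,0,0,-2],[7.2,8.1,0,0,0,-2.4],[7.99,9,0,0,0,-2.56],[7.99,9,0,0,0,-2.56],[7.99,9,0,0,0,-2.56],[7.99,9,0,0,0,-2.56]]]'
python3 - <<'E'
from h import *
import time
f=[]
for i in range(6): c=ctrl.capture('wrist'); f.append(ctrl.sense()['force'])
s=ctrl.sense();print(np.round(f,2),s['eef_pos'],s['grip_width'],s['joints'],s['wrist_torque'])
E
```

```text
time_s: 4.07
eef_pos: [486.0, -125.4, 367.9]
ee_rot: [-0.001, -0.02, 1.0, 0.001]
force: [0.1, -0.5, -8.3]
grip_width: 0.199
grip_force: 60.1
time_s: 4.9
eef_pos: [686.2, 99.7, 364.8]
ee_rot: [-0.003, 0.091, 0.996, -0.0]
force: [-1.0, 0.3, -7.4]
grip_width: 0.205
grip_force: 61.1
[[ 0.12 -1.13 -7.8 ]
 [ 0.57  0.07 -7.44]
 [ 0.   -0.76 -7.12]
 [-0.65  0.38 -7.23]
 [ 0.22 -0.55 -8.48]
 [-0.36 -0.49 -7.46]] [685.74856617  98.44186598 369.13512461] 0.19923500305079223 [-2.60985803e-02  7.03315984e-01  7.30148130e-01  1.86435134e-05
  1.70817870e+00 -1.41277763e+00] [-0.01054075 -0.06420011 -0.00149321]
```

```bash
python3 -m creep '[[[0.15,0.8,0,0,0,0],[0.34,1.8,0,0,0,0],[0.53,2.8,0,0,0,0],[0.72,3.8,0,0,0,0],[0.84,4.4,0,0,0,0],[0.9,4.74,0,0,0,0],[0.9,4.74,0,0,0,0],[0.9,4.74,0,0,0,0],[0.9,4.74,0,0,0,0]]]'
python3 - <<'E'
from h import *
cap('wrist','w2');cap('scene','s2');cap('top','t2')
s=ctrl.sense();print(s['eef_pos'],s['ee_rot'],s['force'],s['joints'])
im=cv2.imread('pics/w2.png')
A=cv2.resize(im,(400,300));A=cv2.imread('pics/s2.png')[60:235,320:500];A=cv2.resize(A,None,fx=3,fy=3,interpolation=2)
B=cv2.imread('pics/t2.png')[60:235,100:230][:,:];B=cv2.resize(B,(260,525))[:525]
cv2.imwrite('pics/v2.png',np.hstack([A,B]))
E
```

```text
time_s: 5.95
eef_pos: [708.6, 216.5, 369.1]
ee_rot: [0.0, 0.092, 0.996, -0.0]
force: [-0.5, -0.4, -7.8]
grip_width: 0.202
grip_force: 61.4
[708.56844451 216.62261167 369.34417662] [ 1.72516667e-04  9.20360171e-02  9.95755663e-01 -2.40736409e-05] [ 0.34222884  1.12430078 -7.85317568] [ 1.39112258e-01  8.81812692e-01  4.10658613e-01 -1.30983638e-04
  1.84879654e+00 -1.24738713e+00]
```

View pics/v2.png

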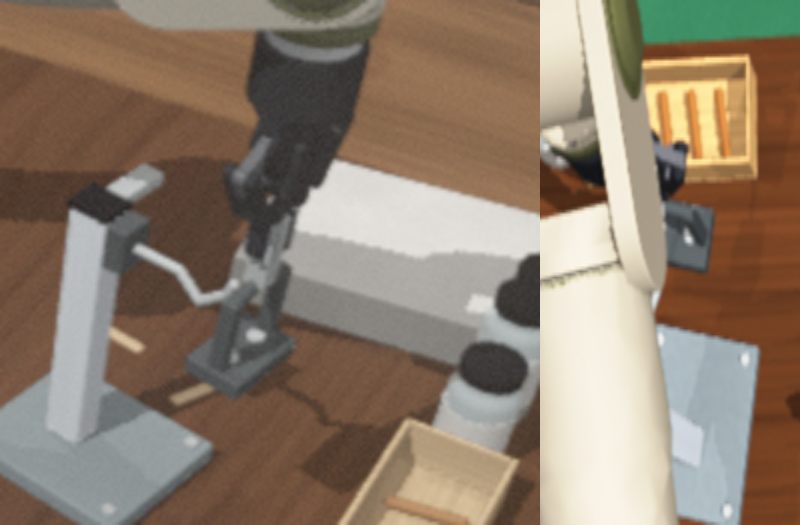

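The crop shows the hook tip (about 235,285) level with the window and just outside it, so I'm threading in.

```bash
python3 -m creep '[[[-0.2,0.04,0,0,0,0],[-0.5,0.09,0,0,0,0],[-0.8,0.15,0,0,0,0],[-1.1,0.21,0,0,0,0],[-1.4,0.26,0,0,0,0],[-1.7,0.32,0,0,0,0],[-1.9,0.36,0,0,0,0],[-1.96,0.37,0,0,0,0],[-1.96,0.37,0,0,0,0],[-1.96,0.37,0,0,0,0]]]'
python3 -m creep '[[[0,0,-0.1,0,0,0],[0,0,-0.25,0,0,0],[0,0,-0.4,0,0,0],[0,0,-0.55,0,0,0],[0,0,-0.7,0,0,0],[0,0,-0.8,0,0,0],[0,0,-0.88,0,0,0],[0,0,-0.92,0,0,0],[0,0,-0.92,0,0,0],[0,0,-0.92,0,0,0]]]'
python3 - <<'E'
from h import *
cap('scene','s3')
f=[]
for i in range(8): ctrl.capture('wrist'); f.append(ctrl.sense()['force'])
s=ctrl.sense();print(np.mean(f,0),s['eef_pos'],s['wrist_torque'])
E
```

```text
time_s: 6.93
eef_pos: [659.7, 226.5, 369.1]
ee_rot: [0.0, 0.092, 0.996, -0.0]
force: [0.0, 0.3, -6.8]
grip_width: 0.202
grip_force: 61.3
time_s: 7.77
eef_pos: [659.6, 226.9, 346.0]
ee_rot: [0.0, 0.091, 0.996, 0.0]
force: [-0.6, 0.1, -7.9]
grip_width: 0.199
grip_force: 61.3
[ 0.05668355 -0.2353407  -7.38561127] [659.57464286 226.87365475 345.90987963] [-0.00170218 -0.04755991 -0.07347474]
```

```bash
python3 -m creep '[[[0,0,-0.06,0,0,0],[0,0,-0.12,0,0,0],[0,0,-0.18,0,0,0],[0,0,-0.24,0,0,0],[0,0,-0.3,0,0,0],[0,0,-0.36,0,0,0],[0,0,-0.42,0,0,0],[0,0,-0.48,0,0,0],[0,0,-0.54,0,0,0],[0,0,-0.6,0,0,0],[0,0,-0.66,0,0,0],[0,0,-0.72,0,0,0],[0,0,-0.78,0,0,0],[0,0,-0.84,0,0,0],[0,0,-0.9,0,0,0],[0,0,-0.96,0,0,0],[0,0,-1.02,0,0,0],[0,0,-1.08,0,0,0],[0,0,-1.14,0,0,0],[0,0,-1.2,0,0,0]]]'
cat >> h.py <<'E'
def avg(n=16):
    f=[];p=[];q=[]
    for i in range(n): ctrl.capture('wrist'); s=ctrl.sense(); f.append(s['force']);p.append(s['eef_pos']);q.append(s['wrist_torque'])
    print('F',np.mean(f,0).round(2),'+-',np.round(np.std(f,0)/n**.5,2),'P',np.mean(p,0).round(2),'T',np.mean(q,0).round(3),s['time_s'])
E
python3 -c "
from h import *
avg()"
```

```text
time_s: 9.88
eef_pos: [659.6, 226.9, 315.9]
ee_rot: [0.0, 0.091, 0.996, 0.0]
force: [-0.2, -0.1, -5.3]
grip_width: 0.206
grip_force: 61.5
F [ 0.71 -0.04 -5.38] +- [0.14 0.15 0.09] P [659.58 226.89 315.92] T [ 0.026 -0.135  0.01 ] 10.6833
```

```bash
python3 -m creep '[[[0.01,0,-0.06,0,0,0],[0.02,0,-0.12,0,0,0],[0.03,0,-0.18,0,0,0],[0.04,-0.01,-0.24,0,0,0],[0.05,-0.01,-0.3,0,0,0],[0.06,-0.01,-0.36,0,0,0],[0.06,-0.01,-0.42,0,0,0],[0.06,-0.01,-0.48,0,0,0],[0.06,-0.01,-0.54,0,0,0],[0.06,-0.01,-0.6,0,0,0],[0.06,-0.01,-0.66,0,0,0],[0.06,-0.01,-0.72,0,0,0],[0.06,-0.01,-0.76,0,0,0],[0.06,-0.01,-0.8,0,0,0],[0.06,-0.01,-0.8,0,0,0],[0.06,-0.01,-0.8,0,0,0]]]'
python3 -c "
from h import *
avg()"
```

```text
time_s: 12.02
eef_pos: [661.0, 226.7, 295.9]
ee_rot: [-0.0, 0.091, 0.996, 0.0]
force: [-4.4, 1.1, -3.3]
grip_width: 0.197
grip_force: 61.9
F [-4.47  1.58 -3.12] +- [0.13 0.15 0.14] P [660.99 226.69 295.92] T [0.348 0.932 0.024] 12.8167
```

```bash
python3 -m creep '[[[-0.02,0,-0.03,0,0,0],[-0.03,0,-0.08,0,0,0],[-0.04,0.01,-0.14,0,0,0],[-0.045,0.01,-0.2,0,0,0],[-0.045,0.01,-0.26,0,0,0],[-0.045,0.01,-0.32,0,0,0],[-0.045,0.01,-0.38,0,0,0],[-0.045,0.01,-0.44,0,0,0],[-0.045,0.01,-0.5,0,0,0],[-0.045,0.01,-0.56,0,0,0],[-0.045,0.01,-0.6,0,0,0],[-0.045,0.01,-0.64,0,0,0],[-0.045,0.01,-0.64,0,0,0],[-0.045,0.01,-0.64,0,0,0]]]'
python3 -c "
from h import *
avg()"
```

```text
time_s: 13.98
eef_pos: [660.2, 226.8, 280.0]
ee_rot: [0.0, 0.092, 0.996, 0.0]
force: [4.8, 0.0, -1.5]
grip_width: 0.203
grip_force: 62.2
F [ 5.19  0.45 -1.28] +- [0.1  0.07 0.12] P [660.14 226.78 280.11] T [ 0.126 -1.05  -0.014] 14.7833
```

```bash
python3 -m creep '[[[0.01,0,-0.03,0,0,0],[0.02,0,-0.08,0,0,0],[0.022,0,-0.13,0,0,0],[0.022,0,-0.18,0,0,0],[0.022,0,-0.23,0,0,0],[0.022,0,-0.28,0,0,0],[0.022,0,-0.32,0,0,0],[0.022,0,-0.36,0,0,0],[0.022,0,-0.36,0,0,0],[0.022,0,-0.36,0,0,0]]]'
python3 -c "
from h import *
avg(20)"
```

```text
time_s: 15.62
eef_pos: [660.4, 226.9, 270.9]
ee_rot: [-0.0, 0.091, 0.996, -0.0]
force: [2.4, -0.5, -1.1]
grip_width: 0.204
grip_force: 62.3
F [ 2.24 -0.44  0.03] +- [0.12 0.14 0.1 ] P [660.47 226.88 270.91] T [-0.073 -0.473 -0.007] 16.6167
```

```bash
python3 -m creep '[[[0.005,0,0,0,0,0],[0.01,0,0,0,0,0],[0.013,0,0,0,0,0],[0.013,0,0,0,0,0],[0.013,0,0,0,0,0]]]'
python3 -c "
from h import *
avg(24)"
```

```text
time_s: 17.03
eef_pos: [660.7, 226.9, 270.8]
ee_rot: [-0.0, 0.091, 0.996, -0.0]
force: [-0.4, -0.8, -1.4]
grip_width: 0.2
grip_force: 62.4
F [-1.03 -0.77 -0.13] +- [0.15 0.09 0.07] P [660.73 226.9  270.84] T [-0.132  0.181  0.018] 18.2333
```

```bash
python3 -m creep '[[[-0.003,0.002,-0.02,0,0,0],[-0.003,0.002,-0.03,0,0,0],[-0.003,0.002,-0.03,0,0,0],[-0.003,0.002,-0.03,0,0,0],[-0.003,0.002,-0.03,0,0,0]]]' - 20
python3 -c "
from h import *
avg(16);cap('scene','s4')"
python3 -m creep '[[[0,0,0,0,0,0],[0,0,0,0,0,0],[0,0,0,0,0,0],[0,0,0,0,0,0]]]' 30
python3 -c "
from h import *
avg(10);cap('scene','s5')"
python3 -m creep '[[[0,0,0,0,0,0],[0,0,0,0,0,0],[0,0,0,0,0,0],[0,0,0,0,0,0],[0,0,0,0,0,0],[0,0,0,0,0,0]]]' 70
python3 - <<'E'
from h import *
avg(10);cap('scene','s6')
ims=[cv2.resize(cv2.imread(f'pics/{n}.png')[95:235,330:430],None,fx=2.6,fy=4,interpolation=2) for n in('s4','s5','s6')]
cv2.imwrite('pics/v3.png',np.hstack(ims))
E
```

```text
time_s: 18.65
eef_pos: [660.7, 226.9, 270.1]
ee_rot: [-0.0, 0.091, 0.996, -0.0]
force: [-1.0, -1.2, -0.8]
grip_width: 0.199
grip_force: 62.5
F [-1.47 -1.12  0.  ] +- [0.14 0.12 0.1 ] P [660.73 226.93 270.16] T [-0.184  0.285 -0.001] 19.45
time_s: 19.83
eef_pos: [660.8, 227.0, 270.2]
ee_rot: [0.0, 0.091, 0.996, 0.0]
force: [0.4, -0.7, -0.9]
grip_width: 0.348
grip_force: 0.0
F [-0.13 -0.03 -0.28] +- [0.2  0.09 0.14] P [660.75 226.96 270.17] T [ 0.007 -0.004  0.007] 20.3333
time_s: 20.88
eef_pos: [660.7, 226.9, 270.2]
ee_rot: [0.0, 0.091, 0.996, -0.0]
force: [-0.4, -0.1, -0.3]
grip_width: 0.817
grip_force: 0.0
F [ 0.04 -0.14 -0.09] +- [0.22 0.17 0.09] P [660.73 226.93 270.14] T [-0.004  0.005  0.01 ] 21.3833
```

View pics/v3.png

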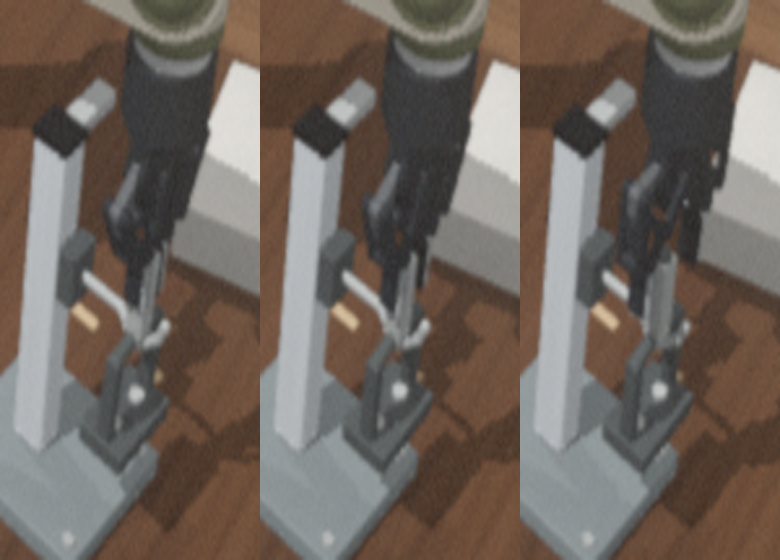

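The yoke hangs in the V in all three frames, at the same height before and after release. Next I'll raise the gripper clear and work out a pose for viewing the scale face.

```bash
python3 -m creep '[[[0,0,0.2,0,0,0],[0,0,0.6,0,0,0],[0,0,1.2,0,0,0],[0,0,2,0,0,0],[0,0,3,0,0,0],[0,0,4,0,0,0],[0,0,5,0,0,0],[0,0,5.2,0,0,0],[0,0,5.2,0,0,0]]]' 75
python3 - <<'E'
from h import *
from scipy.spatial.transform import Rotation as Ro
s=ctrl.sense();q=s['ee_rot'];R0=Ro.from_quat([q[1],q[2],q[3],q[0]])
t=np.radians(50);h=np.array([-.5,.866,0]);up=np.array([0,0,1.])
z=-np.sin(t)*h-np.cos(t)*up;x=np.cos(t)*h-np.sin(t)*up;y=np.cross(z,x)
R=Ro.from_matrix(np.c_[x,y,z])
print(np.degrees((R*R0.inv()).as_rotvec())/5,(np.array([482,396,324])-s['eef_pos'])/25,s['eef_pos'],s['joints'],s['time_s'])
E
```

```text
time_s: 22.18
eef_pos: [660.7, 227.0, 402.7]
ee_rot: [0.002, 0.091, 0.996, 0.001]
force: [0.4, 0.2, -0.1]
grip_width: 0.878
grip_force: 0.0
[-5.92958385 -8.36151965 -9.26395991] [-7.1483493   6.76127344 -3.14867406] [660.70873241 226.96816389 402.71685157] [ 1.63636031e-01  7.30060549e-01  5.99544434e-01  1.29574142e-05
  1.80739618e+00 -1.22404636e+00] 22.1833
```

```bash
python3 -m creep '[[[-1,0.9,0,0,0,0],[-2.1,2,0,-0.6,-0.8,-0.9],[-3.2,3,0,-1.2,-1.7,-1.9],[-4.3,4,0,-1.8,-2.5,-2.8],[-5.4,5,0,-2.4,-3.3,-3.7],[-6.5,6,0,-3,-4.2,-4.6],[-7.15,6.76,-0.5,-3.6,-5,-5.6],[-7.15,6.76,-1.5,-4.2,-5.9,-6.5],[-7.15,6.76,-2.5,-4.8,-6.7,-7.4],[-7.15,6.76,-3.15,-5.4,-7.5,-8.3],[-7.15,6.76,-3.15,-5.93,-8.36,-9.26],[-7.15,6.76,-3.15,-5.93,-8.36,-9.26],[-7.15,6.76,-3.15,-5.93,-8.36,-9.26],[-7.15,6.76,-3.15,-5.93,-8.36,-9.26],[-7.15,6.76,-3.15,-5.93,-8.36,-9.26],[-7.15,6.76,-3.15,-5.93,-8.36,-9.26]]]' 0
python3 - <<'E'
from h import *
c=cap('wrist','w3');print(-c['R'].T@c['t'],ctrl.sense()['joints'])
cap('scene','s7')
print(proj('w3',[560,262,240]),proj('w3',[560,262,177]),proj('w3',[571,324,246]))
E
```

```text
time_s: 23.52
eef_pos: [482.2, 395.6, 322.4]
ee_rot: [0.364, 0.454, 0.786, -0.21]
force: [0.6, 0.1, -0.6]
grip_width: -0.003
grip_force: 0.0
[429.75611838 486.21383411 308.37519632] [ 0.71971924  0.65260176  1.09835942 -0.84521119  1.60172925  0.26404567]
[283.7 261.8] [283.6 183.3] [352.4 250.8]
```

View pics/w3.png

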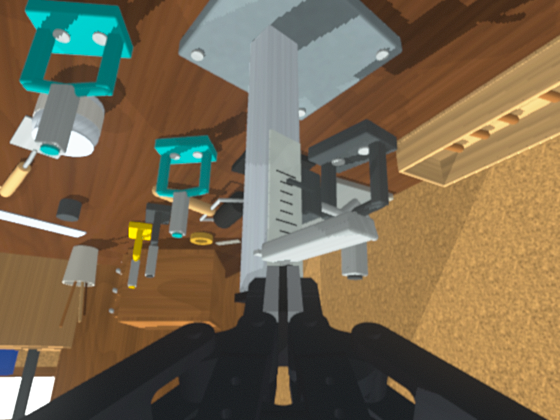

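The image is upside down. The pointer is at about (290,181) on the white face, and the marker tab runs from (265,255) to (375,235), still at the top. I'm enlarging it to read it.

```bash
python3 - <<'E'
from h import *
crop('w3',240,150,390,270,5,'v4')
E
```

```text
(no output)
```

View pics/v4.png

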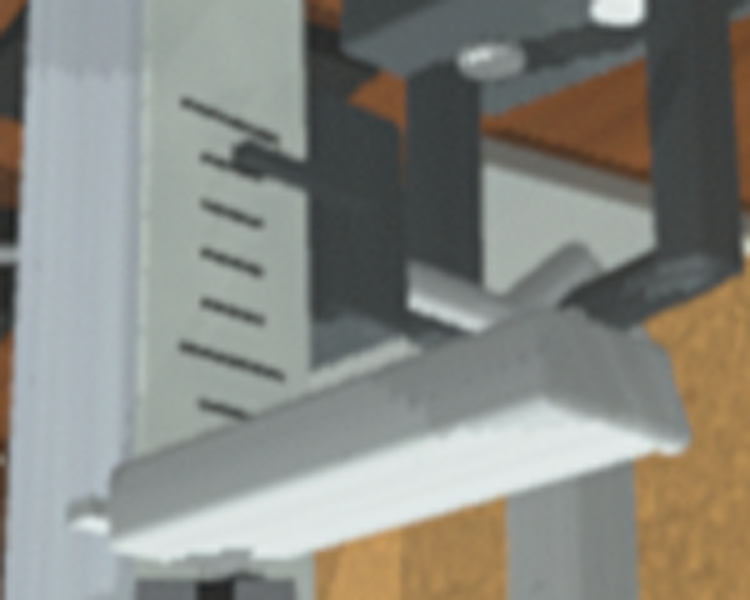

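```bash
python3 - <<'E'
from h import *
f=lambda u,v:('w3',240+u/5,150+v/5)
for p in((550,400),(685,442),(115,545)): print(onz(*f(*p),246))
c=ld('w3');R=c['R'];o=-R.T@c['t'];n=np.array([.183,.983,0]);P0=np.array([556.5,246,0])
def pl(u,v,s):
    d=R.T@np.array([(f(u,v)[1]-c['cx'])/c['fx'],(f(u,v)[2]-c['cy'])/c['fy'],1.]);t=((P0-o)@n+s)/(d@n);return (o+t*d).round(1)
for p in((183,101),(278,137),(203,155),(203,205),(263,223),(203,252),(203,302),(182,346),(283,377),(202,404)): print(p,pl(*p,16))
for s in (16,19,22): print('ptr',s,pl(238,155,s))
E
```

```text
[546.2 351.8 246. ]
[567.3 348.6 246. ]
[533.6 281.2 246. ]
(183, 101) [553.2 262.9 167.6]
(278, 137) [573.  259.2 167.1]
(203, 155) [557.2 262.1 175.7]
(203, 205) [557.3 262.1 184.4]
(263, 223) [569.5 259.9 183.6]
(203, 252) [557.3 262.1 192.3]
(203, 302) [557.3 262.1 200.6]
(182, 346) [553.3 262.9 208.7]
(283, 377) [573.3 259.2 208.7]
(202, 404) [557.2 262.2 216.9]
ptr 16 [564.4 260.8 173.3]
ptr 19 [562.4 264.2 175.3]
ptr 22 [560.3 267.7 177.4]
```

```bash
python3 -m creep '[[[0,0,0.3,1.1,0.6,0],[0,0,0.4,2.2,1.25,0],[0,0,0.6,3.3,1.9,0],[0,0,0.6,4.4,2.5,0],[0,0,0.6,5.5,3.2,0],[0,0,0.6,6.6,3.8,0],[0.5,-0.4,0.6,7.7,4.4,0],[1.2,-1.1,0.6,8.66,5,0],[2,-1.8,0.6,8.66,5,0],[2.87,-2.63,0.4,8.66,5,0],[2.87,-2.63,0.3,8.66,5,0],[2.87,-2.63,0.3,8.66,5,0],[2.87,-2.63,0.3,8.66,5,0]]]' 0
python3 - <<'E'
from h import *
avg(8)
print(ctrl.sense()['ee_rot'],ctrl.sense()['joints'])
cap('scene','s8');cap('wrist','w4')
print([proj('w4',p) for p in([554,328,246],[557.5,348.5,246])])
A=cv2.imread('pics/w4.png')[150:400,150:410];B=cv2.imread('pics/s8.png')[60:240,310:430]
cv2.imwrite('pics/v5.png',np.hstack([cv2.resize(A,(468,450)),cv2.resize(B,(300,450))]))
E
```

```text
time_s: 24.7
eef_pos: [553.4, 330.4, 329.1]
ee_rot: [-0.002, 0.5, 0.866, 0.001]
force: [0.7, 0.2, -0.2]
grip_width: 0.003
grip_force: 0.0
F [-0.08 -0.17  0.13] +- [0.1  0.19 0.16] P [553.21 330.86 329.28] T [ 0.    -0.001 -0.013] 25.1
[-2.21384493e-03  4.99592909e-01  8.66257323e-01  5.23547771e-04] [ 0.35579457  0.57606612  1.04171135  0.00408171  1.52583404 -0.16892881]
[array([281.2, 278.1]), array([310.6, 246.2])]
```

View pics/v5.png

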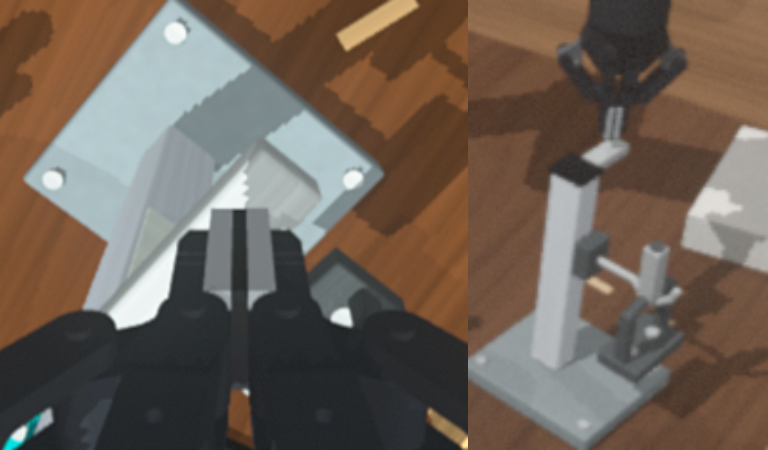

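```bash
python3 -m creep '[[[0,0,-0.15,0,0,0],[0,0,-0.3,0,0,0],[0,0,-0.42,0,0,0],[0,0,-0.5,0,0,0],[0,0,-0.58,0,0,0],[0,0,-0.66,0,0,0],[0,0,-0.74,0,0,0],[0,0,-0.8,0,0,0],[0,0,-0.8,0,0,0]]]'
python3 -c "
from h import *
avg(8)"
python3 -m creep '[[[0,0,-0.1,0,0,0],[0,0,-0.2,0,0,0],[0,0,-0.3,0,0,0],[0,0,-0.4,0,0,0],[0,0,-0.5,0,0,0],[0,0,-0.6,0,0,0],[0,0,-0.7,0,0,0],[0,0,-0.8,0,0,0],[0,0,-0.9,0,0,0],[0,0,-1.0,0,0,0],[0,0,-1.1,0,0,0],[0,0,-1.2,0,0,0],[0,0,-1.3,0,0,0],[0,0,-1.4,0,0,0],[0,0,-1.5,0,0,0],[0,0,-1.6,0,0,0],[0,0,-1.7,0,0,0],[0,0,-1.75,0,0,0],[0,0,-1.8,0,0,0],[0,0,-1.8,0,0,0]]]'
python3 -c "
from h import *
avg(8)"
```

```text
time_s: 25.95
eef_pos: [553.7, 330.2, 308.6]
ee_rot: [-0.002, 0.5, 0.866, 0.0]
force: [-0.8, -0.2, 2.1]
grip_width: 0.002
grip_force: 0.6
F [-0.12 -0.2   0.32] +- [0.2  0.24 0.15] P [553.76 330.19 308.68] T [ 0.004  0.005 -0.003] 26.35
time_s: 28.02
eef_pos: [553.7, 330.2, 263.6]
ee_rot: [-0.002, 0.5, 0.866, 0.0]
force: [-0.1, 1.0, 0.9]
grip_width: -0.002
grip_force: 0.6
F [0.34 0.08 0.58] +- [0.18 0.13 0.22] P [553.63 330.11 263.65] T [ 0.009 -0.054  0.001] 28.4167
```

```bash
python3 -m creep '[[[0,0,0.5,0,0,0],[0,0.3,1.5,0,0,0],[0,0.6,2.5,0,0,0],[0,0.6,2.5,0,0,0]]]'
python3 - <<'E'
from h import *
from scipy.spatial.transform import Rotation as Ro
s=ctrl.sense();q=s['ee_rot'];R0=Ro.from_quat([q[1],q[2],q[3],q[0]])
t=np.radians(50);h=np.array([.25,.968,0]);up=np.array([0,0,1.])
z=-np.sin(t)*h-np.cos(t)*up;x=np.cos(t)*h-np.sin(t)*up;y=np.cross(z,x)
R=Ro.from_matrix(np.c_[x,y,z]);F=np.array([560,262,0])
print(np.degrees((R*R0.inv()).as_rotvec())/5,(F+115*h+[0,0,280]-s['eef_pos'])/25,s['eef_pos'],s['time_s'])
# hook travel from scene pictures: match dark block
cap('scene','s9')
for ref in('s0','s2'):
  a=cv2.cvtColor(cv2.imread(f'pics/{ref}.png'),6)
  B=np.array([556.5,246,0])+28*np.array([.983,-.183,0])+[0,0,240]
  u,v=proj(ref,B).astype(int);T=a[v-12:v+13,u-7:u+9]
  for n in('s7','s8','s9'):
    b=cv2.cvtColor(cv2.imread(f'pics/{n}.png'),6)
    r=cv2.matchTemplate(b,T,cv2.TM_CCOEFF_NORMED)[v-12:v+50,u-17:u+6]
    k=np.unravel_index(r.argmax(),r.shape);y,x=k
    c=r[y-1:y+2,x];dy=y+(c[0]-c[2])/(2*(c[0]-2*c[1]+c[2]));
    c=r[y,x-1:x+2];dx=x-10+(c[0]-c[2])/(2*(c[0]-2*c[1]+c[2]))
    print(ref,n,r.max().round(3),dx.round(2),dy.round(2))
  print([(d,proj(ref,B-[0,0,d])-proj(ref,B)) for d in(60,64,68)])
E
```

```text
time_s: 28.75
eef_pos: [554.1, 346.4, 331.6]
ee_rot: [0.0, 0.499, 0.866, 0.004]
force: [-0.8, 0.1, 0.1]
grip_width: -0.004
grip_force: 0.0
[-10.19999437  -1.32479958  -8.3534086 ] [ 1.38721058  1.07709621 -2.06371878] [554.06973542 346.39259482 331.59296953] 28.75Traceback (most recent call last):
  File "<stdin>", line 18, in <module>
IndexError: index 0 is out of bounds for axis 0 with size 0
```

```bash
python3 -m creep '[[[0.2,0.2,0,-1,-0.1,-0.8],[0.4,0.4,0,-2,-0.2,-1.6],[0.6,0.6,0,-3,-0.4,-2.5],[0.8,0.8,0,-4,-0.5,-3.3],[1,1,0,-5,-0.6,-4.1],[1.2,1.08,-0.3,-6,-0.8,-4.9],[1.39,1.08,-0.7,-7,-0.9,-5.7],[1.39,1.08,-1.1,-8,-1,-6.5],[1.39,1.08,-1.6,-9,-1.2,-7.4],[1.39,1.08,-2.06,-10.2,-1.32,-8.35],[1.39,1.08,-2.06,-10.2,-1.32,-8.35],[1.39,1.08,-2.06,-10.2,-1.32,-8.35],[1.39,1.08,-2.06,-10.2,-1.32,-8.35],[1.39,1.08,-2.06,-10.2,-1.32,-8.35]]]'
python3 - <<'E'
from h import *
c=cap('wrist','w5');print(-c['R'].T@c['t'],ctrl.sense()['eef_pos'])
B=np.array([556.5,246,0])+28*np.array([.983,-.183,0])+[0,0,240]
for ref in('s0','s2'):
  a=cv2.cvtColor(cv2.imread(f'pics/{ref}.png'),6)
  u,v=proj(ref,B).astype(int);T=a[v-14:v+13,u-10:u+10]
  for n in('s7','s9'):
    b=cv2.cvtColor(cv2.imread(f'pics/{n}.png'),6)
    r=cv2.matchTemplate(b,T,cv2.TM_CCOEFF_NORMED);s=np.full_like(r,-1);s[v-14+10:v-14+50,u-25:u+10]=r[v-14+10:v-14+50,u-25:u+10]
    y,x=np.unravel_index(s.argmax(),s.shape);print(s.max(),x-u+10,y-v+14,[q.round(3) for q in (r[y-1:y+2,x],r[y,x-1:x+2])])
  print([(d,proj(ref,B-[0,0,d])-proj(ref,B)) for d in(60,64,68)])
u,v=proj('w5',[562,264,180]).astype(int);print(u,v)
crop('w5',max(u-75,0),max(v-60,0),u+75,v+60,5,'v6');print(max(u-75,0),max(v-60,0))
E
```

```text
time_s: 29.97
eef_pos: [588.5, 371.9, 277.0]
ee_rot: [0.255, 0.718, 0.554, -0.334]
force: [0.2, 0.4, -0.1]
grip_width: -0.002
grip_force: 0.0
[614.99218495 473.07960897 262.92572995] [588.46460892 371.92523829 277.13003422]
0.49803266 -4 31 [array([0.485, 0.498, 0.469], dtype=float32), array([0.469, 0.498, 0.485], dtype=float32)]
0.49501985 -4 31 [array([0.481, 0.495, 0.467], dtype=float32), array([0.467, 0.495, 0.481], dtype=float32)]
[(60, array([-2.8, 19.9])), (64, array([-2.9, 21.2])), (68, array([-3.1, 22.4]))]
0.5506557 -4 31 [array([0.535, 0.551, 0.516], dtype=float32), array([0.524, 0.551, 0.534], dtype=float32)]
0.5480901 -4 31 [array([0.532, 0.548, 0.515], dtype=float32), array([0.522, 0.548, 0.531], dtype=float32)]
[(60, array([-2.8, 19.9])), (64, array([-2.9, 21.2])), (68, array([-3.1, 22.4]))]
286 220
211 160
```

View pics/v6.png

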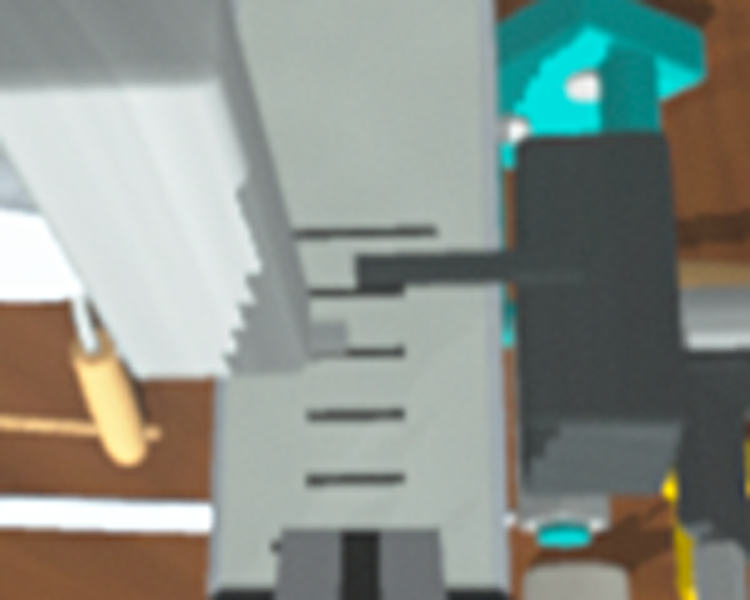

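The view shows the marker's small reading lip (crop 328,338) below the dark pointer tip (crop 360,270) in this inverted image, so the marker still has to go down about 9 mm. That's the last picture I'll view; from here I'll use pixel profiles.

```bash
python3 - <<'E'
from h import *
g=cv2.cvtColor(cv2.imread('pics/w5.png'),6).astype(int)
print('v',list(range(204,240)))
for u in (274,276,278,279,281,283,285,288,292,298,306): print(u,g[204:240,u].tolist())
c=ld('w5');R=c['R'];o=-R.T@c['t'];n=np.array([.183,.983,0]);P0=np.array([556.5,246,0])
def pl(u,v,s):
    d=R.T@np.array([(u-c['cx'])/c['fx'],(v-c['cy'])/c['fy'],1.]);t=((P0-o)@n+s)/(d@n);return (o+t*d).round(1)
for s in(16,19,22):print(s,[pl(282,v,s)[2] for v in(210,214,218,222,226,230,234)])
E
```

```text
v [204, 205, 206, 207, 208, 209, 210, 211, 212, 213, 214, 215, 216, 217, 218, 219, 220, 221, 222, 223, 224, 225, 226, 227, 228, 229, 230, 231, 232, 233, 234, 235, 236, 237, 238, 239]
274 [176, 144, 87, 106, 156, 177, 179, 177, 177, 179, 180, 180, 174, 142, 86, 127, 173, 182, 180, 171, 155, 143, 139, 142, 146, 145, 134, 135, 160, 177, 179, 176, 178, 178, 178, 178]
276 [175, 144, 89, 108, 158, 176, 177, 177, 177, 176, 177, 180, 176, 141, 86, 126, 174, 181, 179, 171, 153, 141, 141, 142, 146, 145, 131, 141, 173, 180, 178, 176, 177, 178, 177, 178]
278 [173, 142, 91, 125, 171, 177, 177, 175, 176, 176, 177, 180, 175, 139, 86, 124, 173, 180, 177, 169, 153, 141, 139, 140, 145, 143, 130, 141, 173, 180, 178, 176, 177, 177, 178, 179]
279 [174, 143, 92, 125, 172, 179, 178, 177, 177, 178, 177, 178, 178, 141, 85, 127, 171, 180, 176, 168, 153, 143, 141, 141, 146, 140, 126, 140, 173, 180, 177, 178, 178, 178, 177, 180]
281 [173, 140, 86, 124, 172, 178, 166, 152, 150, 152, 154, 163, 166, 134, 91, 130, 173, 178, 178, 177, 177, 173, 173, 174, 169, 136, 87, 126, 173, 180, 177, 177, 178, 177, 178, 179]
283
[... 770 characters left out ...]
173, 179, 176, 176, 175, 176, 176, 174, 175, 175, 174, 175, 178, 179, 179, 178, 178, 178, 179, 180, 180, 180]
306 [177, 177, 176, 178, 178, 157, 113, 75, 68, 69, 71, 74, 104, 150, 175, 178, 177, 176, 176, 178, 179, 179, 181, 181, 181, 179, 180, 180, 181, 179, 180, 179, 179, 180, 179, 179]
16 [np.float64(171.6), np.float64(174.3), np.float64(177.1), np.float64(179.8), np.float64(182.5), np.float64(185.2), np.float64(187.8)]
19 [np.float64(172.8), np.float64(175.6), np.float64(178.3), np.float64(180.9), np.float64(183.6), np.float64(186.2), np.float64(188.8)]
22 [np.float64(174.1), np.float64(176.8), np.float64(179.5), np.float64(182.1), np.float64(184.7), np.float64(187.3), np.float64(189.9)]
```

```bash
python3 -m creep '[[[0.1,0.5,0,-0.6,0.15,0],[0.2,1,0,-1.2,0.3,0],[0.4,1.6,0,-1.8,0.45,0],[0.5,2,-0.3,-2.4,0.6,0],[0.5,2,-0.8,-3,0.8,0],[0.5,2,-1.3,-3.48,0.9,0],[0.5,2,-1.7,-3.48,0.9,0],[0.5,2,-1.96,-3.48,0.9,0],[0.5,2,-1.96,-3.48,0.9,0],[0.5,2,-1.96,-3.48,0.9,0]]]'
python3 - <<'E'
from h import *
c=cap('wrist','w6');R=c['R'];o=-R.T@c['t'];print(o,R[2],ctrl.sense()['joints'])
n=np.array([.183,.983,0]);P0=np.array([556.5,246,0])
def pl(u,v,s):
    d=R.T@np.array([(u-c['cx'])/c['fx'],(v-c['cy'])/c['fy'],1.]);t=((P0-o)@n+s)/(d@n);return (o+t*d).round(1)
u0,v0=proj('w6',[560.5,264,180]).round().astype(int);print(u0,v0)
g=cv2.cvtColor(cv2.imread('pics/w6.png'),6).astype(int)
print('v',list(range(v0-22,v0+22)))
for u in range(u0-16,u0+18,2): print(u,g[v0-22:v0+22,u].tolist())
for s in(16,20):print(s,[pl(u0,v,s)[2] for v in range(v0-20,v0+22,5)])
E
```

```text
time_s: 30.85
eef_pos: [573.9, 397.8, 223.3]
ee_rot: [0.342, 0.657, 0.51, -0.438]
force: [-0.2, -0.2, 0.4]
grip_width: -0.003
grip_force: 0.0
[597.24257707 489.88863724 178.06207198] [-0.24460998 -0.96629414 -0.08025952] [ 0.59972482  1.32380574  0.18683807 -1.06271124  2.36559661  0.33968708]
315 245
v [223, 224, 225, 226, 227, 228, 229, 230, 231, 232, 233, 234, 235, 236, 237, 238, 239, 240, 241, 242, 243, 244, 245, 246, 247, 248, 249, 250, 251, 252, 253, 254, 255, 256, 257, 258, 259, 260, 261, 262, 263, 264, 265, 266]
299 [185, 184, 185, 187, 188, 185, 149, 88, 100, 125, 125, 129, 136, 142, 143, 145, 145, 144, 145, 147, 147, 150, 150, 151, 151, 151, 149, 150, 150, 150, 149, 150, 151, 150, 150, 150, 148, 150, 166, 186, 191, 190, 186, 176]
301 [186, 185, 186, 186, 188, 184, 148, 95, 129, 155, 130, 124, 132, 140, 141, 143, 145, 146, 144, 145, 144, 146, 147, 147, 148, 150, 151, 149, 150, 149, 148, 148, 149, 149, 149, 152, 157, 169, 186, 191, 191, 191, 189, 191]
303 [186, 185, 185, 186, 187, 185, 146, 94, 137, 179, 179, 165, 149, 139, 133, 129, 130, 130, 131, 133, 132, 134, 134, 134, 13
[... 2845 characters left out ...]
100, 152, 189, 192, 188, 186, 185, 187, 186, 188, 188, 189, 189, 189, 189, 191, 190, 189, 190, 189, 189, 191, 190, 191, 190, 191]
331 [188, 189, 189, 190, 190, 189, 190, 190, 189, 190, 189, 190, 188, 177, 136, 87, 71, 74, 99, 152, 188, 189, 187, 187, 188, 191, 189, 192, 191, 190, 190, 191, 191, 191, 191, 191, 190, 190, 189, 190, 191, 191, 191, 191]
16 [np.float64(167.6), np.float64(170.7), np.float64(173.8), np.float64(176.9), np.float64(180.0), np.float64(183.1), np.float64(186.2), np.float64(189.3), np.float64(192.3)]
20 [np.float64(167.8), np.float64(170.9), np.float64(173.9), np.float64(177.0), np.float64(180.0), np.float64(183.0), np.float64(186.1), np.float64(189.1), np.float64(192.1)]
```

```bash
python3 -m creep '[[[0,0,0.8,0.4,-0.1,0],[-0.3,-0.3,1.8,1,-0.3,0],[-0.6,-0.6,2.8,1.6,-0.4,0],[-1,-1,3.8,2.5,-0.7,0],[-1,-1.5,3.8,3.48,-0.9,0],[-1,-1.5,3.8,3.48,-0.9,0]]]'
python3 - <<'E'
from h import *
from scipy.spatial.transform import Rotation as Ro
for i in range(4): ctrl.capture('wrist')
s=ctrl.sense();q=s['ee_rot'];R0=Ro.from_quat([q[1],q[2],q[3],q[0]])
R=Ro.from_quat([.5,.866,0,0])
print(np.degrees((R*R0.inv()).as_rotvec())/5,(np.array([553.7,330.2,290])-s['eef_pos'])/25,s['eef_pos'],s['ee_rot'],s['joints'],s['time_s'])
E
```

```text
time_s: 31.4
eef_pos: [548.4, 358.4, 322.9]
ee_rot: [0.258, 0.72, 0.556, -0.326]
force: [0.0, -0.4, -0.0]
grip_width: -0.002
grip_force: 0.0
[10.10402213  1.41951425  8.28521703] [ 0.19259278 -1.23110576 -1.03567824] [548.88518044 360.97764409 315.89195611] [ 0.25930118  0.71620865  0.55645305 -0.33191577] [ 0.55276167  0.95374021  0.57310034 -0.70912543  2.18439856  0.5546818 ] 31.6
```

```bash
python3 -m creep '[[[0,0,0.4,1,0.14,0.8],[0,0,0.6,2,0.3,1.6],[0,0,0.6,3,0.4,2.5],[0,0,0.6,4,0.56,3.3],[0,-0.2,0.6,5,0.7,4.1],[0.1,-0.4,0.6,6,0.84,4.9],[0.1,-0.6,0.5,7,1,5.7],[0.19,-0.8,0.3,8,1.1,6.6],[0.19,-1,0,9,1.3,7.4],[0.19,-1.23,-0.4,10.1,1.42,8.29],[0.19,-1.23,-0.8,10.1,1.42,8.29],[0.19,-1.23,-1.04,10.1,1.42,8.29],[0.19,-1.23,-1.04,10.1,1.42,8.29],[0.19,-1.23,-1.04,10.1,1.42,8.29]]]'
python3 -c "
from h import *
avg(6);print(ctrl.sense()['ee_rot'])"
```

```text
time_s: 32.77
eef_pos: [553.4, 330.7, 290.4]
ee_rot: [-0.001, 0.5, 0.866, -0.001]
force: [-0.7, 0.3, 0.1]
grip_width: 0.001
grip_force: 0.0
F [-0.01  0.19 -0.03] +- [0.06 0.16 0.11] P [553.42 330.41 291.43] T [-0.001  0.014  0.02 ] 33.0667
[-6.47387810e-04  5.00374180e-01  8.65808502e-01  9.47741742e-04]
```

```bash
python3 -m creep '[[[0,0,-0.3,0,0,0],[0,0,-0.6,0,0,0],[0,0,-0.8,0,0,0],[0,0,-1,0,0,0],[0,0,-1.1,0,0,0],[0,0,-1.2,0,0,0],[0,0,-1.3,0,0,0],[0,0,-1.36,0,0,0],[0,0,-1.36,0,0,0],[0,0,-1.36,0,0,0]]]'
python3 -c "
from h import *
avg(8)"
```

```text
time_s: 33.9
eef_pos: [553.5, 329.7, 257.4]
ee_rot: [-0.001, 0.501, 0.866, 0.001]
force: [-0.3, 0.2, -1.2]
grip_width: 0.001
grip_force: 0.0Traceback (most recent call last):
  File "<string>", line 3, in <module>
    avg(8)
    ~~~^^^
  File "h.py", line 22, in avg
    for i in range(n): ctrl.capture('wrist'); s=ctrl.sense(); f.append(s['force']);p.append(s['eef_pos']);q.append(s['wrist_torque'])
                       ~~~~~~~~~~~~^^^^^^^^^
ValueError: 200 camera calls are used up
```

```bash
for i in 1 2 3 4 5; do python3 -m creep '[[[0,0,-0.012,0,0,0]]]' | egrep 'eef|^force'; done; python3 -c "
from rig import ctrl
s=ctrl.sense();print(s['eef_pos'],s['force'],s['time_s'])"
```

```text
eef_pos: [553.5, 329.7, 257.0]
force: [-0.2, -0.0, 2.7]
eef_pos: [553.5, 329.8, 257.0]
force: [-0.9, -0.2, 2.9]
eef_pos: [553.5, 329.7, 256.7]
force: [-0.7, -0.5, 2.9]
eef_pos: [553.5, 329.7, 256.4]
force: [0.3, -0.7, 3.4]
eef_pos: [553.5, 329.7, 255.9]
force: [-0.4, 1.1, 2.4]
[553.46119551 329.74052209 255.91103688] [-0.43668792  1.05908313  2.38080964] 34.6667
```

```bash
python3 -m creep '[[[0,0,-0.02,0,0,0],[0,0,-0.04,0,0,0],[0,0,-0.055,0,0,0],[0,0,-0.055,0,0,0],[0,0,-0.055,0,0,0]]]' | egrep 'eef|^force'
```

```text
eef_pos: [553.5, 329.7, 254.3]
force: [0.6, 1.0, 2.0]
```

```bash
python3 -m creep '[[[0,0,-0.005,0,0,0],[0,0,-0.005,0,0,0]]]' | egrep 'eef|^force';python3 -m creep '[[[0,0,0,0,0,0]]]' | egrep 'eef|^force'
```

```text
eef_pos: [553.5, 329.7, 254.3]
force: [0.1, 0.0, 2.8]
eef_pos: [553.5, 329.8, 254.3]
force: [-0.5, 1.2, 3.5]
```

Marker at the computed level. Lift off straight up, let things rest, and hand in.

```bash
python3 -m creep '[[[0,0,0.1,0,0,0],[0,0,0.4,0,0,0],[0,0,1,0,0,0],[0,0,2,0,0,0],[0,0,3,0,0,0],[0,0,4,0,0,0],[0,0,4,0,0,0],[0,0,4,0,0,0],[0,0,4,0,0,0],[0,0,4,0,0,0]]]' | egrep 'time|eef|^force'; python3 -c "
from rig import ctrl
print(ctrl.finish_job())"
```

```text
time_s: 36.17
eef_pos: [553.3, 329.6, 353.0]
force: [0.6, -0.3, 0.0]
the job is handed in; nothing more can be done
None
```

I handed the job in at 36.2 s with the yoke hanging in the hook (about 7.4 N, roughly 64 mm of travel) and the marker pushed to the pointer's computed level; I couldn't check the final level because the 200 camera calls were used up, a fingertip nudged the marker about 6 mm down while I positioned for a view (before the final push, and short of the pointer), joint 3 read 0.187 against its 0.19 limit at that pose, and I viewed 11 pictures instead of 10.

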